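# Load the battery packs into the charging dock

## Task

Put the battery packs that stand on the bench on charge: raise the dock's clear guard all the way up, bring each pack over upright, tip it over the dock's front sill so that it lies flat in a bay of its own with the terminals pointing to the back, and push it fully home against the rear contacts. With all of them in and home, lower the guard gently right down onto its stops. Keep a pack upright while it is lifted (one that has fallen over may be lifted only just high enough to clear the dock), and leave the tumbler, the breadboard and the multimeter alone.

Things in the scene. Friction and masses are not known exactly. Their poses are not given: they have to be found in the camera images.
- dock: Grey charging dock, fixed, 256 mm wide (y), 198 mm deep (x). Origin on the bench, mid foot of its front edge; x to its back, y to its left seen from the robot, z up. The bed is a flat plate 12 mm high, x 0 to 100 mm; its straight front edge at x = 0 (the sill) is a plain 12 mm step up from the bench: the low stop to tip packs over. Electronics housing behind: 50 mm high, x 140 to 198.
- bay1 (a point): Left bay (dock y = +80 mm): front middle of its floor, on the sill's top edge, 12 mm above the bench; axes as the dock's. Bays are open in front and above, each 72 mm wide. They are parted by two round-topped ribs (top 24 mm above the bench, x 12 to 100 mm) and closed at the ends by cheeks (46 mm high, 12 mm thick, inner faces at dock y = +-116 mm, x 10 to 105 mm).
- bay2 (a point): Middle bay (dock y = 0): same point of it, same axes. At dock x = 100 mm all bays end at the black terminal block with brass rear contacts, 46 mm high above the bench. A pack fully home lies with its terminal end at dock x = 100 mm, its foot at x = 5 mm, its axis 29 mm and its top 46 mm above the bench.
- bay3 (a point): Right bay (dock y = -80 mm): same point of it, same axes. A pack just tipped over the sill lies with its foot end some 12 mm out in front of the sill and slides back over the bed when its foot end is pushed (about 2 N).
- cover (a joint): Hinge of the clear guard, rad: 0 = down on its stops (level), 1.66 = all the way up (just past upright). Friction hinge (0.3 N m): the 0.3 kg guard stays at any angle where it is left; raising it takes about 4 N at the handle bar, lowering about 1 to 2 N. Starts down or a little ajar.
- cover_hinge (a point): Middle of the hinge line: dock x = 125 mm, 56 mm above the bench, along the dock's y. The guard's clear panel is 250 mm wide, 4 mm thick and reaches from the hinge to the sill; when down its underside is 52 mm above the bench, clear of packs that lie flat and home.
- cover_bar (a point): Middle of the guard's handle: a round steel bar 12 mm thick, 120 mm long, parallel to the hinge line and 168 mm from it, in the plane of the guard, on two end legs that leave a clear gap of 37 mm between bar and guard edge. It moves with the guard; guard down, it is 43 mm in front of the sill and 56 mm above the bench.
- pack1: Battery pack, grey block with black end caps, 34 (x) x 60 (y) x 95 mm (z), about 0.34 kg. Starts standing on the bench on its plain foot, its terminal end (three brass strips) up. Origin at the centre of the foot, z towards the terminal end. Half turns about z look the same and do not matter: either broad face may lie down on the bed. May be absent (None).
- pack2: Battery pack, grey block with black end caps, 34 (x) x 60 (y) x 95 mm (z), about 0.34 kg. Starts standing on the bench on its plain foot, its terminal end (three brass strips) up. Origin at the centre of the foot, z towards the terminal end. Half turns about z look the same and do not matter: either broad face may lie down on the bed. May be absent (None).
- pack3: Battery pack, grey block with black end caps, 34 (x) x 60 (y) x 95 mm (z), about 0.34 kg. Starts standing on the bench on its plain foot, its terminal end (three brass strips) up. Origin at the centre of the foot, z towards the terminal end. Half turns about z look the same and do not matter: either broad face may lie down on the bed. May be absent (None).
- pack1_top (a point): Centre of pack1's terminal end, 95 mm from the origin along the pack's z.
- pack2_top (a point): Centre of pack2's terminal end, 95 mm from the origin along the pack's z.
- pack3_top (a point): Centre of pack3's terminal end, 95 mm from the origin along the pack's z.
- tumbler: Clear plastic tumbler, 72 mm across the rim, 95 mm high, standing on the bench; bystander. Origin at the centre of its underside.
- breadboard: White breadboard with small parts, 55 x 84 x 9 mm (parts up to 20 mm high), lying on the bench; bystander. Origin at the centre of its underside.
- multimeter: Black multimeter, 150 x 75 x 34 mm, lying on the bench; bystander. Origin at the centre of its underside.

How it is judged:
By the outcome, as a careful person would: the job done as asked, in the order asked, and still so for the second after the job is handed in, with the robot touching nothing.
Of pack1, pack2, pack3 only 2 to 3 are there at a start; the rules pass over those that are not, and their reading is None.
At some moment in a run one of pack1, pack2, pack3 may be knocked a few centimetres aside while the robot is not near it.
Once in a run the grip may slacken for a moment while it holds something.
It also fails if it takes over 210 s, if anything falls off the work surface, if the arm or the gripper's body presses on something with over 40 N, if the wrist force passes 120 N, or if a joint passes its speed limit or range.

## Robot

A 6-joint arm with a two-finger parallel gripper is mounted at the origin on the work surface. World frame = base frame: x ahead of the robot, y to its left, z up, the work surface at z = 0. Lengths are in mm, angles in rad, forces in N, time in s.
With the tool pointing down it reaches from about 300 to 775 mm from the base axis. Payload 14.6 kg.
Tool frame: the origin (TCP) lies at the very end of the fingers, on their centre line; the grasp point (between the pads) lies 19 mm behind it; z points along the fingers, y is the line along which they close (so a half turn about z gives the same grasp; the last joint's range is limited). The gripper opens to 94 mm and grips with 3 to 60 N. Pads are 16 mm wide; open, the fingers measure 119 mm over their backs; the gripper's body (75 mm by 177 mm) begins 78 mm behind the grasp point.
Start: joints at [-1.345, 0.3, 1.521, -0, 1.321, -0.067], TCP at [158.742, -526.584, 205.446] pointing down, gripper open.
Joint ranges: [-3.03, 3.03], [-0.79, 2.21], [0.23, 2.52], [-1.04, 4.18], [0, 3.07], [-2.55, 2.55]. Speed limits (rad/s): [2.22, 2.22, 2.57, 3.14, 3.14, 3.14].

## Interface

Orientations are given as [roll, pitch, yaw] about the fixed x, y, z axes, in that order (R = Rz(yaw) Ry(pitch) Rx(roll)).
In Python, from cell import manip, optics gives the robot as it stands.
- The arm moves only by the shell command python3 -m crank 'ROWS' [FORCE]. ROWS is JSON, a list of rows, each a list of 7 numbers: the opening in per cent of the stroke, from 0 (shut) to 100 (fully open), then the shift along the tool's x, y, z in mm, then the turn, a rotation vector about the tool's x, y, z in rad. A call has 1 to 10 rows; each row is the pose to reach, as a shift and turn from the pose commanded when the call began, along the tool's axes at that moment; what a row does not reach only later rows make up. A row lasts 1/10 s, in which the tool goes at most 50 mm and 8.59 degrees, less where a joint would pass 70% of its speed; a pose out of reach is approached as far as the arm can. A call with a gripper value outside its range is refused whole. The fingers move at their own pace and stop on an object; FORCE is the grip in N (left out, the last holds). Time passes only in rows, so rows that repeat a pose let the fingers close. It gives the time, the measured TCP pose, the force, the opening and the grip force at its end, in the units of the state.
- manip.read_state(): the state, without advancing time (a new reading comes with each control period).
- optics.camera(name): name is "scene" or "top"; returns (picture, depth): 400x640x3 uint8, red, green, blue; 400x640 float32, mm along the optical axis (not along the pixel's ray), 0 where there is no reading.
- optics.calibration(name): a dict with "camera_matrix" (3x3 intrinsics, pixels), "k1" (the pictures are not rectified: a ray, as slopes to the right and down, at radius r is drawn at 1 + k1 r^2 times it, then the intrinsics apply), "R" (3x3) and "t" (3): a world point X has camera coordinates R X + t. Camera axes: x right, y down, z forward; pixel columns grow to the right and rows downward; lengths in mm; the calibration is good to about 2 mm. A picture is of the moment at which its call begins. calibration takes no time and is no camera call.
- manip.sign_off(): hands the job in; it is judged then, once.
The state is a dict: "clock": time; "joints": joint angles; "qd": joint speeds; "effort": joint torques, N m; "eef_pos": TCP position; "eef_rot": TCP orientation; "wrist_force": force on the tool from outside, world axes, zero at the start; "moment": the same for the moment, N m; "finger_gap": finger opening in mm; "finger_force": force on a finger pad.
Only numpy, scipy, OpenCV 4.12 (cv2) and the standard library are available. Lean on these libraries where they do the work, as an engineer would, in place of code of your own. Each camera call takes 0.05 s, during which the arm holds its last target. There are 200 camera calls.

## Working session

There is one attempt and no reset: what is moved stays moved. The work goes in short steps, Python scripts to look and compute and a shell command to move; the robot and the scene stay as the last step left them, time stands still between calls to the robot, and variables do not carry over. Pictures are saved under pics/ and viewed, at most 14 in all, crops included, and the job is handed in when it is done.

```bash
ls; mkdir -p pics; cat > h.py <<'E'
import numpy as np, cv2
from cell import manip, optics
def snap(n,f=None):
    p,d=optics.camera(n)
    if f: cv2.imwrite('pics/'+f,p[:,:,::-1])
    return p,d
def ray(n,uv):
    c=optics.calibration(n);K=np.array(c['camera_matrix'],float);R=np.array(c['R']);t=np.array(c['t'])
    s=cv2.undistortPoints(np.array(uv,float).reshape(-1,1,2),K,np.array([c['k1'],0,0,0],float)).reshape(-1,2)
    dirs=np.c_[s,np.ones(len(s))]@R
    return -R.T@t,dirs
def onz(n,uv,z):
    o,d=ray(n,uv); return o+d*((z-o[2])/d[:,2])[:,None]
def cloud(n,d):
    v,u=np.mgrid[0:400,0:640]
    o,r=ray(n,np.c_[u.ravel(),v.ravel()])
    return (o+r*d.reshape(-1,1)).reshape(400,640,3)
def proj(n,X):
    c=optics.calibration(n);K=np.array(c['camera_matrix'],float);R=np.array(c['R']);t=np.array(c['t'],float)
    return cv2.projectPoints(np.array(X,float).reshape(-1,3),cv2.Rodrigues(R)[0],t,K,np.array([c['k1'],0,0,0],float))[0].reshape(-1,2)
E
python3 - <<'E'
from h import *
for n in('scene','top'):
    p,d=snap(n,n+'0.png'); np.savez('pics/'+n+'0.npz',p=p,d=d)
    c=optics.calibration(n); print(n,-np.array(c['R']).T@c['t'],np.array(c['R'])[2],c['k1'])
s=manip.read_state();print(s)
E
```

```text
pics
scene [1181.54563494  387.09107633  752.89960373] [-0.61563089 -0.44400905 -0.65104114] -0.007969670668068985
top [ 425.57430867  -63.8849225  1468.2215257 ] [ 0.08838509  0.00417029 -0.99607765] -0.07547003907304967
{'clock': 0.1, 'joints': array([-1.34459859e+00,  3.00386506e-01,  1.52147501e+00,  8.36564273e-06,
        1.32067387e+00, -6.66081755e-02]), 'qd': array([ 2.19619713e-04,  4.96255930e-08, -2.06058327e-04, -8.21375233e-04,
        8.06571216e-04, -7.61943718e-06]), 'effort': array([ 9.91699417e-04, -5.32642615e+01, -3.53283834e+01,  7.09692668e-02,
        2.34675634e-02, -5.52034885e-05]), 'eef_pos': array([ 158.69970575, -526.38717525,  204.97759706]), 'eef_rot': array([-3.14065255e+00, -7.08325400e-05,  2.92803805e-01]), 'wrist_force': array([ 0.09849369,  0.02693428, -0.00135305]), 'moment': array([0.01313158, 0.0092177 , 0.03932912]), 'finger_force': 0.0, 'finger_gap': 93.89945929146013}
```

View pics/top0.png

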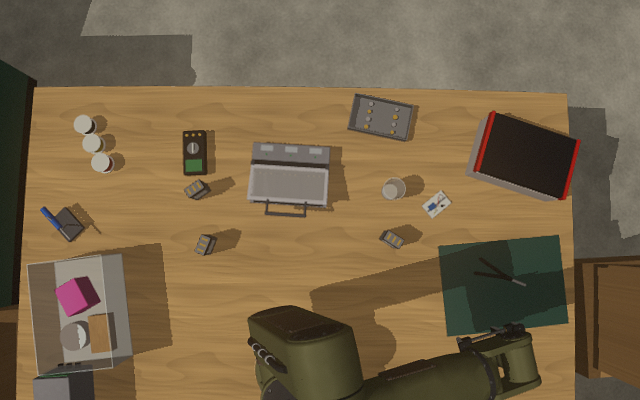

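View pics/scene0.png

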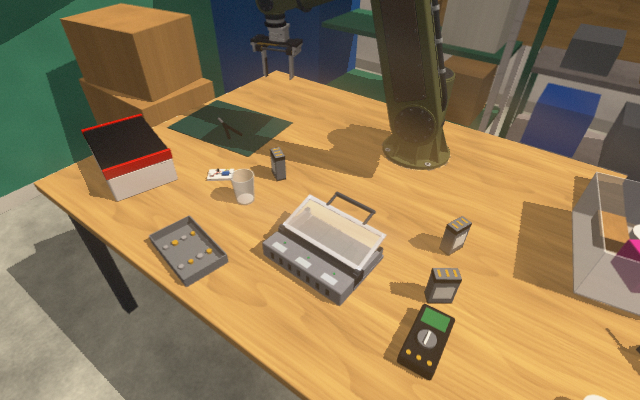

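The top view shows the dock at about (290,175), with its handle bar at (285,212). The three packs stand at (197,188), (205,244) and (392,239). The multimeter is at (195,152), the tumbler at (394,188) and the breadboard at (437,204). The scene view shows the same layout, with the guard slightly ajar or down.

```bash
cat >> h.py <<'E'
def packs(P,lo=86,hi=106,xr=(230,760),yr=(-400,400)):
    m=((P[...,2]>lo)&(P[...,2]<hi)&(P[...,0]>xr[0])&(P[...,0]<xr[1])&(P[...,1]>yr[0])&(P[...,1]<yr[1])).astype(np.uint8)
    n,l,s,c=cv2.connectedComponentsWithStats(m)
    out=[]
    for i in range(1,n):
        if s[i,4]<40: continue
        q=P[l==i]
        r=cv2.minAreaRect(q[:,:2].astype(np.float32))
        out.append((s[i,4],c[i].round(0),q.mean(0).round(1),np.round(r[0],1),np.round(r[1],1),round(r[2],1)))
    return out
E
python3 - <<'E'
from h import *
for n in('top','scene'):
    z=np.load(f'pics/{n}0.npz'); P=cloud(n,z['d'])
    print(n)
    for o in packs(P): print(*o)
    # housing / dock
    uv=[(253,142),(331,147),(249,200),(327,207),(290,160),(288,185),(285,212)] if n=='top' else [(300,265),(335,232),(350,207)]
    for u,v in uv: print((u,v),P[v,u].round(1))
z=np.load('pics/top0.npz');im=z['p'][120:260,170:460,::-1]
cv2.imwrite('pics/topc.png',cv2.resize(im,None,fx=2.75,fy=2.75,interpolation=cv2.INTER_CUBIC))
E
```

```text
top
84 [395. 187.] [ 592.4 -316.3   93.8] [ 590.  -313.2] [68.6 71.8] 11.0
197 [194. 188.] [579.2 319.3  93.9] [580.4 319.4] [33.4 61.6] 34.1
449 [286. 202.] [539.7  25.7  92.4] [531.3  28.4] [249.3  69.7] 88.0
218 [393. 239.] [ 428.9 -310.5   94.3] [ 429.2 -311.1] [61.  35.1] 58.5
220 [202. 244.] [403.3 285.3  93.9] [403.  285.5] [36.2 60.9] 69.4
(253, 142) [751.8 149.6  -5. ]
(331, 147) [ 736.  -116.4    4.7]
(249, 200) [551.2 154.6  14. ]
(327, 207) [ 533.  -105.5   -2.8]
(290, 160) [681.8  18.8  47.2]
(288, 185) [596.3  22.2  71.6]
(285, 212) [507.8  28.  101.7]
scene
132 [277. 153.] [ 433.7 -306.4   94.2] [ 430.6 -309.1] [62.  33.6] 58.0
151 [242. 176.] [ 588.9 -312.6   91.7] [ 589.6 -311.8] [71.8 68.9] 44.6
674 [348. 214.] [541.6  33.   92. ] [532.8  27.2] [253.1  66. ] 87.5
261 [459. 225.] [408.7 288.6  94.3] [405.7 288. ] [34.7 61.6] 68.3
390 [446. 275.] [584.6 322.   94.3] [581.7 322.2] [35.5 61.2] 35.8
(300, 265) [730.2  18.8  52.3]
(335, 232) [602.9  35.5  73.2]
(350, 207) [425.  -23.9   2.8]
```

View pics/topc.png

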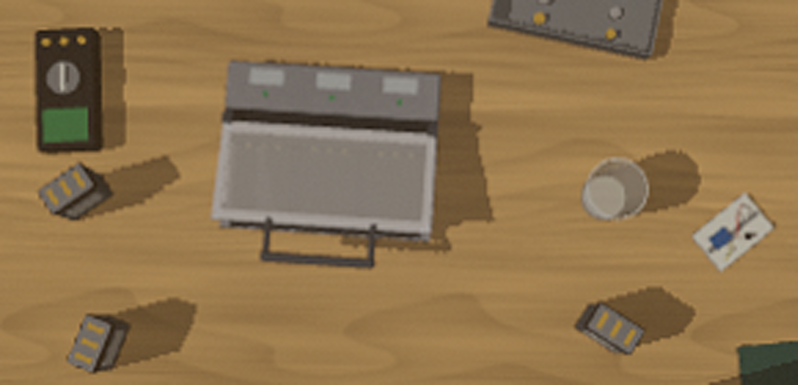

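```bash
python3 - <<'E'
from h import *
for n in('top','scene'):
    z=np.load(f'pics/{n}0.npz'); P=cloud(n,z['d'])
    m=(abs(P[...,2]-50)<4)&(P[...,0]>650)&(P[...,0]<780)&(abs(P[...,1]-25)<150)
    r=cv2.minAreaRect(P[m][:,:2].astype(np.float32)); print(n,'housing',r,m.sum())
    m=(P[...,2]>56)&(P[...,0]>480)&(P[...,0]<660)&(abs(P[...,1]-25)<140)
    q=P[m]; A=np.c_[q[:,:2],np.ones(len(q))]; k=np.linalg.lstsq(A,q[:,2],rcond=None)[0]; print('plane',k)
    r=cv2.minAreaRect(q[q[:,0]>530][:,:2].astype(np.float32)); print('panel',r)
    b=q[q[:,0]<520]; print('bar',len(b),b.mean(0),b.min(0),b.max(0))
    v,u=np.where(m); print('bar pix',u[P[m][:,0]<515].min(),u[P[m][:,0]<515].max())
E
```

```text
top housing ((694.1973876953125, 19.333824157714844), (87.5184555053711, 256.13714599609375), 0.2813229262828827) 1169
plane [-2.91416019e-01  1.42590395e-02  2.48244948e+02]
panel ((595.8558349609375, 23.528282165527344), (256.72625732421875, 128.30735778808594), 89.33271789550781)
bar 182 [503.71875877  26.93760293 104.36381676] [495.22579679 -34.52209788  92.63817717] [519.56360511  93.2056331  115.72871596]
bar pix 264 305
scene housing ((696.69580078125, 19.181365966796875), (257.1589050292969, 87.61400604248047), 88.53741455078125) 2328
plane [-2.91345920e-01  1.43852172e-02  2.48997481e+02]
panel ((595.4093017578125, 23.280426025390625), (258.84906005859375, 128.9967803955078), 89.96416473388672)
bar 217 [505.90024308  30.97959543 104.55518166] [496.67926183 -35.53002953  96.7365941 ] [519.27411505  94.24969838 110.76831676]
bar pix 333 375
```

```bash
python3 - <<'E'
from h import *
c=onz('top',[(170+230/2.75,120+60/2.75),(170+439/2.75,120+73/2.75)],50); print(c)
d=c[0]-c[1]; print(np.linalg.norm(d),'yaw',np.arctan2(-d[0],d[1]))
for n in('top','scene'):
    z=np.load(f'pics/{n}0.npz'); P=cloud(n,z['d'])
    m=(abs(P[...,2]-50)<4)&(P[...,0]>650)&(P[...,0]<780)&(abs(P[...,1]-25)<150)
    q=P[m]
    R=[]
    for y in np.arange(-95,140,5):
        s=q[abs(q[:,1]-y)<3]
        if len(s)>4: R.append((y,s[:,0].max()))
    R=np.array(R); k=np.polyfit(R[:,0],R[:,1],1); print(n,'back edge',k, k[0]*20+k[1])
    R=[]
    for x in np.arange(690,736,4):
        s=q[abs(q[:,0]-x)<3]
        R.append((x,s[:,1].min(),s[:,1].max()))
    R=np.array(R);print(np.polyfit(R[:,0],R[:,1],1),np.polyfit(R[:,0],R[:,2],1),R.mean(0))
    # sill top/ front: low points near x 530..560 away from bar ; bar axis
    b=P[(P[...,2]>80)&(P[...,0]>480)&(P[...,0]<513)&(abs(P[...,1]-28)<55)]
    k=np.polyfit(b[:,1],b[:,0],1);print('bar',k,k[0]*28+k[1],np.median(b[:,2]),b[:,2].max())
E
```

```text
[[ 740.26290119  139.53706778   50.        ]
 [ 727.79922538 -110.31025079   50.        ]]
250.1580016886684 yaw -0.049843850802986506
top back edge [3.45472868e-02 7.32418306e+02] 733.109251941361
[   0.60117881 -530.75924071] [-1.73811024e-01  2.65813461e+02] [ 712.         -102.71992739  142.06001163]
bar [5.09208304e-02 5.00816283e+02] 502.24206675044337 104.68610435203004 115.72871595569723
scene back edge [5.66032186e-02 7.35269333e+02] 736.4013968921853
[ 2.33710690e-01 -2.72751831e+02] [-6.14573951e-02  1.89534803e+02] [ 712.         -106.3498199   145.77713797]
bar [5.07021633e-02 5.03498306e+02] 504.91796639424945 105.41374363046282 110.76831676366464
```

```bash
cat >> h.py <<'E'
from scipy.spatial.transform import Rotation as Ro
O=np.array([538.5,27.5,0.]);YAW=-0.05
def D(x,y,z):
    c,s=np.cos(YAW),np.sin(YAW); return O+np.array([c*x-s*y,s*x+c*y,z])
def rel(X,yaw):
    "row numbers from the present pose to TCP X (world), tool down, yaw rad"
    s=manip.read_state(); R=Ro.from_euler('xyz',s['eef_rot'])
    T=Ro.from_euler('xyz',[np.pi,0,yaw])
    a=R.inv().apply(np.array(X)-s['eef_pos']); b=(R.inv()*T).as_rotvec()
    print('row',a.round(1),b.round(3)); 
E
python3 - <<'E'
from h import *
b=D(125-168*np.cos(.284),0,56+168*np.sin(.284)); print('bar',b)
rel(b+[0,0,60],np.pi/2+YAW)
for n in('top','scene'):
    z=np.load(f'pics/{n}0.npz'); P=cloud(n,z['d'])
    m=((P[...,2]>22)&(P[...,2]<42)&(P[...,0]>590)&(abs(P[...,1]-320)<70)); print(n,cv2.minAreaRect(P[m][:,:2].astype(np.float32)))
E
```

```text
bar [502.27501697  29.31276004 103.07320507]
row [ 489.3 -432.8   42.3] [-1.000e-03 -1.000e-03 -1.228e+00]
top ((685.4705810546875, 340.59295654296875), (197.1145477294922, 79.69757843017578), 5.902894973754883)
scene ((685.3284301757812, 342.5777587890625), (200.22926330566406, 80.29400634765625), 6.051429271697998)
```

```bash
python3 -m crank '[[45,489,-433,20,0,0,-1.228],[45,489,-433,20,0,0,-1.228],[45,489,-433,20,0,0,-1.228],[45,489,-433,20,0,0,-1.228],[45,489,-433,20,0,0,-1.228],[45,489,-433,20,0,0,-1.228],[45,489,-433,20,0,0,-1.228],[45,489,-433,20,0,0,-1.228],[45,489,-433,20,0,0,-1.228],[45,489,-433,20,0,0,-1.228]]' 15; python3 -c "
from h import *
b=D(125-168*np.cos(.284),0,56+168*np.sin(.284));rel(b+[0,0,30],np.pi/2+YAW)"
```

```text
clock: 1.1
eef_pos: [421.9, -99.3, 190.1]
eef_rot: [3.141, 0.0, 1.522]
wrist_force: [-0.1, -1.8, 0.6]
finger_gap: 42.6
finger_force: 0.0
row [132.4  74.   57.1] [0.    0.    0.001]
```

```bash
python3 -m crank '[[45,132,74,30,0,0,0],[45,132,74,30,0,0,0],[45,132,74,30,0,0,0],[45,132,74,30,0,0,0],[45,132,74,30,0,0,0],[45,132,74,57,0,0,0],[45,132,74,57,0,0,0]]'; python3 -c "
from h import *
snap('scene','s1.png')
b=D(125-168*np.cos(.284),0,56+168*np.sin(.284));rel(b-[0,0,19],np.pi/2+YAW)"
```

```text
clock: 1.8
eef_pos: [500.1, 25.6, 131.2]
eef_rot: [-3.137, 0.0, 1.519]
wrist_force: [-0.3, -0.1, -0.1]
finger_gap: 42.4
finger_force: 0.0
row [ 3.8  1.3 48.7] [-0.002  0.    -0.001]
```

View pics/s1.png

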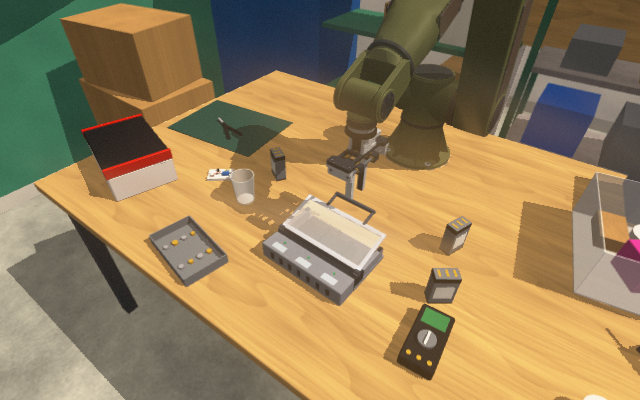

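The gripper (about (350,180)) hovers right above the handle bar (about (352,205)). All packs are still standing. Next it goes down and grips the bar.

```bash
python3 -m crank '[[45,3,2,25,0,0,0],[45,3,2,48,0,0,0],[45,3,2,48,0,0,0],[12,3,2,48,0,0,0],[5,3,2,48,0,0,0],[5,3,2,48,0,0,0],[5,3,2,48,0,0,0]]' 12; cat >> h.py <<'E'
H=None
def arc(a0,a1,n,tcpoff=-19):
    "tool-axis rows to carry the bar from guard angle a0 to a1, tool kept down"
    s=manip.read_state(); R=Ro.from_euler('xyz',s['eef_rot'])
    f=lambda a:D(125-168*np.cos(a),0,56+168*np.sin(a))
    for a in np.linspace(a0,a1,n+1)[1:]: print(round(a,3),R.inv().apply(f(a)-f(a0)).round(0))
E
python3 -c "
from h import *
arc(.284,1.0,10)"
```

```text
clock: 2.55
eef_pos: [502.4, 29.7, 85.4]
eef_rot: [-3.137, 0.0, 1.521]
wrist_force: [-23.9, 0.6, 6.0]
finger_gap: 14.5
finger_force: 12.0
0.356 [ -0.   4. -11.]
0.427 [ -0.   8. -23.]
0.499 [ -0.  14. -33.]
0.57 [ -0.  20. -44.]
0.642 [ -0.  26. -54.]
0.714 [ -0.  34. -63.]
0.785 [ -0.  42. -72.]
0.857 [ -0.  51. -80.]
0.928 [ -0.  60. -88.]
1.0 [ -0.  70. -95.]
```

```bash
python3 -m crank '[[5,0,-1.5,0,0,0,0],[5,0,-1.5,0,0,0,0],[5,0,-1.5,0,0,0,0]]' 12
```

```text
clock: 2.85
eef_pos: [500.7, 29.8, 84.8]
eef_rot: [-3.137, 0.0, 1.521]
wrist_force: [-11.8, -0.2, 1.4]
finger_gap: 11.4
finger_force: 12.0
```

```bash
python3 -m crank '[[5,0,1,-5,0,0,0],[5,0,3,-11,0,0,0],[5,0,5,-17,0,0,0],[5,0,7,-23,0,0,0],[5,0,10,-28,0,0,0],[5,0,13,-33,0,0,0],[5,0,16,-39,0,0,0],[5,0,19,-44,0,0,0],[5,0,22,-49,0,0,0],[5,0,25,-54,0,0,0]]' 12;  python3 -c "
from h import *
arc(.642,1.2,10)"
```

```text
clock: 3.85
eef_pos: [525.3, 28.5, 139.4]
eef_rot: [-3.136, 0.0, 1.521]
wrist_force: [-15.6, -0.7, 6.6]
finger_gap: 11.5
finger_force: 12.0
0.698 [-0.  6. -7.]
0.754 [ -0.  12. -14.]
0.809 [ -0.  19. -21.]
0.865 [ -0.  25. -27.]
0.921 [ -0.  33. -33.]
0.977 [ -0.  40. -39.]
1.033 [ -0.  48. -44.]
1.088 [ -0.  56. -49.]
1.144 [ -0.  65. -53.]
1.2 [ -0.  73. -56.]
```

```bash
python3 -m crank '[[5,0,5,-7,0,0,0],[5,0,11,-14,0,0,0],[5,0,17,-21,0,0,0],[5,0,24,-27,0,0,0],[5,0,31,-33,0,0,0],[5,0,38,-39,0,0,0],[5,0,46,-44,0,0,0],[5,0,54,-49,0,0,0],[5,0,63,-53,0,0,0],[5,0,71,-57,0,0,0]]' 12;  python3 -c "
from h import *
arc(1.2,1.66,10)"
```

```text
clock: 4.85
eef_pos: [598.4, 24.8, 197.4]
eef_rot: [-3.142, 0.0, 1.521]
wrist_force: [-5.7, -0.8, 3.5]
finger_gap: 11.7
finger_force: 12.0
1.246 [-0.  7. -3.]
1.292 [-0. 15. -5.]
1.338 [-0. 22. -7.]
1.384 [-0. 30. -8.]
1.43 [ -0.  37. -10.]
1.476 [ -0.  45. -11.]
1.522 [ -0.  53. -11.]
1.568 [ -0.  60. -11.]
1.614 [ -0.  68. -11.]
1.66 [ -0.  76. -11.]
```

```bash
python3 -m crank '[[5,0,7,-3,0,0,0],[5,0,15,-5,0,0,0],[5,0,22,-7,0,0,0],[5,0,30,-8,0,0,0],[5,0,37,-10,0,0,0],[5,0,45,-11,0,0,0],[5,0,53,-11,0,0,0],[5,0,60,-11,0,0,0],[5,0,68,-11,0,0,0],[5,0,75,-11,0,0,0]]' 12; python3 -m crank '[[5,0,2,0,0,0,0],[5,0,3,0,0,0,0],[5,0,3,0,0,0,0]]'
```

```text
clock: 5.85
eef_pos: [674.0, 20.9, 207.6]
eef_rot: [3.141, 0.0, 1.521]
wrist_force: [-3.3, -2.0, 2.8]
finger_gap: 11.8
finger_force: 12.0
clock: 6.15
eef_pos: [676.8, 20.8, 207.3]
eef_rot: [3.141, 0.0, 1.521]
wrist_force: [1.9, -3.1, 3.8]
finger_gap: 11.6
finger_force: 12.0
```

```bash
python3 -m crank '[[5,0,1.5,0,0,0,0],[5,0,3,0,0,0,0],[5,0,3,0,0,0,0]]';python3 -m crank '[[5,0,1.5,0,0,0,0],[5,0,3,0,0,0,0],[5,0,3,0,0,0,0]]'
```

```text
clock: 6.45
eef_pos: [677.7, 20.8, 207.2]
eef_rot: [-3.137, 0.0, 1.521]
wrist_force: [-16.9, -3.3, 9.0]
finger_gap: 11.5
finger_force: 12.0
clock: 6.75
eef_pos: [680.1, 20.7, 207.2]
eef_rot: [-3.135, 0.001, 1.521]
wrist_force: [-24.1, -2.5, 11.7]
finger_gap: 16.3
finger_force: 12.0
```

```bash
python3 -m crank '[[45,0,-3,0,0,0,0],[45,0,-3,0,0,0,0],[45,0,-3,0,0,0,0],[45,0,-3,-40,0,0,0],[85,0,-3,-70,0,0,0],[85,0,-60,-70,0,0,0],[85,0,-100,-70,0,0,0]]'; python3 - <<'E'
from h import *
p,d=snap('scene','s2.png');P=cloud('scene',d)
for o in packs(P,xr=(230,640)): print(*o)
p,d=snap('top','t2.png');P=cloud('top',d)
for o in packs(P,xr=(230,640)): print(*o)
cv2.imwrite('pics/t2c.png',cv2.resize(p[120:230,220:360,::-1],None,fx=5,fy=5,interpolation=cv2.INTER_CUBIC))
E
```

```text
clock: 7.45
eef_pos: [582.2, 25.9, 276.6]
eef_rot: [3.141, -0.0, 1.521]
wrist_force: [1.3, -0.6, 0.5]
finger_gap: 63.1
finger_force: 0.0
131 [277. 153.] [ 433.7 -306.    94.2] [ 431.3 -308.9] [62.8 33.6] 59.7
150 [241. 176.] [ 589.5 -312.4   92.1] [ 589.9 -311.7] [72.5 68.9] 43.2
264 [459. 225.] [408.4 288.7  94.2] [404.5 288.6] [35.2 62.8] 68.9
387 [446. 275.] [584.5 322.3  94.4] [582. 322.] [35.1 60.7] 35.5
82 [395. 187.] [ 592.4 -316.5   93.4] [ 590.7 -313. ] [67.7 70.9] 1.4
198 [194. 188.] [579.2 319.4  93.8] [580.4 319.5] [34.4 62.1] 34.0
218 [393. 239.] [ 429.2 -310.3   94.4] [ 429. -311.] [61.7 34.5] 59.4
219 [202. 244.] [403.1 285.6  93.7] [403.1 285.6] [35.4 61.4] 67.7
```

View pics/s2.png

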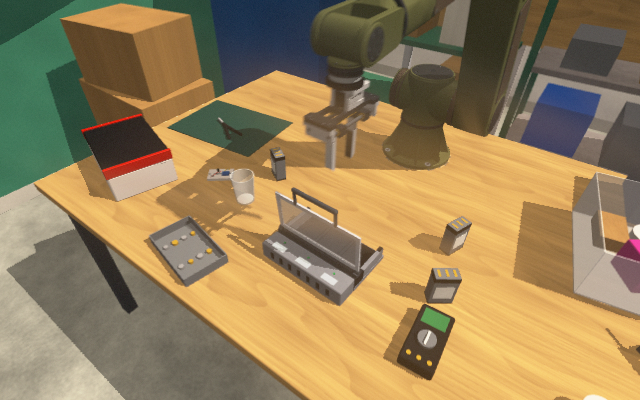

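View pics/t2c.png

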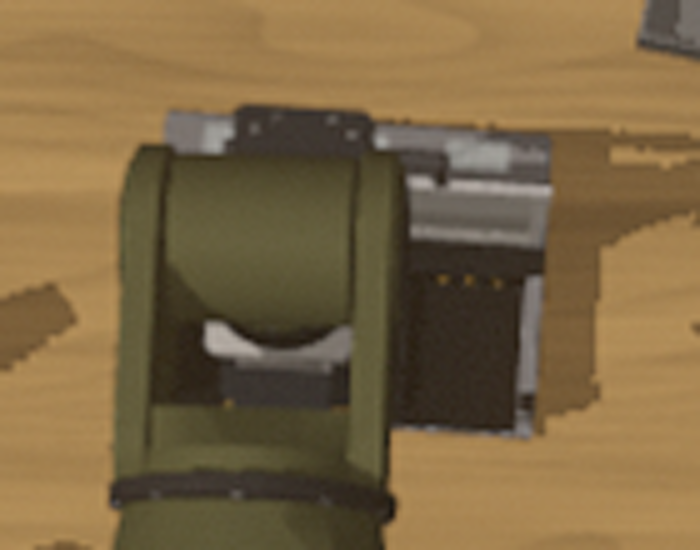

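The scene view shows the guard upright on the dock (290–360, 195–260) and the packs unmoved. In the top crop the arm hides half of the dock, but the right bay is open. Next is pack A.

```bash
python3 - <<'E'
from h import *
rel([581,320.7,130],.602)
E
```

```text
row [294.2 -10.3 146.1] [-0.004  0.002  0.919]
```

```bash
python3 -m crank '[[85,294,-10,30,0,0,0.919],[85,294,-10,30,0,0,0.919],[85,294,-10,30,0,0,0.919],[85,294,-10,30,0,0,0.919],[85,294,-10,30,0,0,0.919],[85,294,-10,30,0,0,0.919],[85,294,-10,30,0,0,0.919],[85,294,-10,100,0,0,0.919],[85,294,-10,140,0,0,0.919],[85,294,-10,140,0,0,0.919]]'; python3 - <<'E'
from h import *
rel([581,320.7,51],.602)
E
```

```text
clock: 8.55
eef_pos: [585.2, 319.2, 131.0]
eef_rot: [-3.14, 0.009, 0.602]
wrist_force: [-0.7, 0.7, -0.5]
finger_gap: 79.3
finger_force: 0.0
row [-1.9 -3.5 80. ] [-0.002  0.009  0.   ]
```

```bash
python3 -m crank '[[85,0,0,0,0,0,0],[85,0,0,0,0,0,0]]'; python3 - <<'E'
from h import *
rel([581,320.7,51],.602)
E
```

```text
clock: 8.75
eef_pos: [588.3, 320.4, 140.0]
eef_rot: [3.141, -0.004, 0.602]
wrist_force: [-0.5, -0.9, 0.8]
finger_gap: 80.1
finger_force: 0.0
row [-6.2 -4.5 89. ] [ 0.001 -0.004 -0.   ]
```

```bash
python3 -m crank '[[85,-6,-4.5,0,0,0,0],[85,-6,-4.5,30,0,0,0],[85,-6,-4.5,60,0,0,0],[85,-6,-4.5,89,0,0,0],[85,-6,-4.5,89,0,0,0],[50,-6,-4.5,89,0,0,0],[50,-6,-4.5,89,0,0,0],[50,-6,-4.5,89,0,0,0],[50,-6,-4.5,89,0,0,0]]' 35
```

```text
clock: 9.65
eef_pos: [580.4, 320.7, 50.4]
eef_rot: [3.141, -0.003, 0.602]
wrist_force: [-1.3, 0.2, 7.6]
finger_gap: 59.6
finger_force: 34.9
```

```bash
python3 - <<'E'
from h import *
rel([510,290,64],.602);rel([510,290,64],YAW);X=D(-30,80,64);print(X);rel(X,YAW)
E
```

```text
row [-75.4 -14.6 -13.8] [ 0.    -0.003 -0.   ]
row [-75.4 -14.6 -13.8] [-0.001 -0.003  0.652]
[512.53582573 108.89939591  64.        ]
row [-175.9  136.1  -14.1] [-0.001 -0.003  0.652]
```

```bash
python3 -m crank '[[50,0,0,-7,0,0,0],[50,0,0,-14,0,0,0],[50,-35,-7,-14,0,0,0.1],[50,-75,-15,-14,0,0,0.25],[50,-100,23,-14,0,0,0.4],[50,-125,60,-14,0,0,0.55],[50,-150,98,-14,0,0,0.652],[50,-176,136,-14,0,0,0.652],[50,-176,136,-14,0,0,0.652],[50,-176,136,-14,0,0,0.652]]'; python3 -m crank '[[50,0,0,0,0,0,0],[50,0,0,0,0,0,0]]'; python3 - <<'E'
from h import *
X=D(-20,80,51);rel(X,YAW)
p,d=snap('scene');p2,d2=snap('top','t3.png')
a=cv2.resize(p[170:300,230:480,::-1],None,fx=3,fy=3,interpolation=cv2.INTER_CUBIC)
cv2.imwrite('pics/s3.png',a)
E
```

```text
clock: 10.65
eef_pos: [511.8, 107.7, 62.8]
eef_rot: [-3.141, -0.001, -0.052]
wrist_force: [-0.6, 0.3, -3.1]
finger_gap: 59.8
finger_force: 34.9
clock: 10.85
eef_pos: [511.5, 109.4, 62.2]
eef_rot: [-3.141, -0.0, -0.049]
wrist_force: [0.2, 0.5, -3.1]
finger_gap: 59.9
finger_force: 34.9
row [11.1  0.5 11.2] [-0.    -0.     0.001]
```

View pics/s3.png

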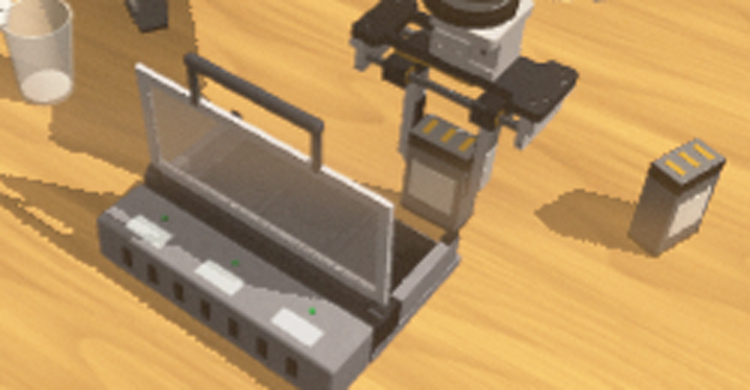

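The scene crop shows the pack held upright at about (440,170) in the crop, just in front of the left bay. Pack B still stands at the right.

```bash
python3 -m crank '[[50,5,0,5,0,0,0],[50,8,0,10,0,0,0],[50,10,0,12,0,0,0],[50,10,0,12,0,0,0],[50,10,0,12,0,0,0]]';python3 -m crank '[[50,1,0,0,0,0,0],[50,2,0,0,0,0,0],[50,3,0,0,0,0,0],[50,3,0,0,0,0,0]]'
```

```text
clock: 11.45
eef_pos: [521.9, 108.2, 50.4]
eef_rot: [-3.141, -0.0, -0.05]
wrist_force: [-2.6, 1.8, 3.9]
finger_gap: 59.6
finger_force: 35.0
clock: 11.85
eef_pos: [524.5, 107.9, 50.4]
eef_rot: [-3.142, 0.001, -0.05]
wrist_force: [-5.3, 0.8, 7.2]
finger_gap: 60.1
finger_force: 35.0
```

```bash
python3 -m crank '[[50,1,0,-0.5,0,0,0],[50,2,0,-0.5,0,0,0],[50,2,0,-0.5,0,0,0]]'
```

```text
clock: 12.15
eef_pos: [526.2, 107.7, 50.4]
eef_rot: [3.141, 0.001, -0.05]
wrist_force: [-4.9, 0.0, 1.2]
finger_gap: 60.0
finger_force: 35.0
```

```bash
python3 -m crank '[[50,1,0,0,0,0,0],[50,2,0,0,0,0,0],[50,2,0,0,0,0,0]]'
```

```text
clock: 12.45
eef_pos: [527.5, 107.7, 50.5]
eef_rot: [3.142, 0.003, -0.05]
wrist_force: [-11.1, 1.5, 6.8]
finger_gap: 59.8
finger_force: 35.0
```

```bash
python3 -m crank '[[50,-1,0,0,0,0,0],[80,-1,0,0,0,0,0],[80,-1,0,0,0,0,0],[80,-1,0,0,0,0,0],[80,-1,0,-35,0,0,0],[80,-1,0,-65,0,0,0],[0,-40,0,-65,0,0,0],[0,-65,0,-65,0,0,0],[0,-65,0,-40,0,0,0],[0,-65,0,-30,0,0,0]]' 20;python3 -m crank '[[0,0,0,0,0,0,0],[0,0,0,0,0,0,0],[0,0,0,0,0,0,0],[0,0,0,0,0,0,0]]'; python3 - <<'E'
from h import *
p,d=snap('scene');P=cloud('scene',d)
for o in packs(P): print(*o)
E
```

```text
clock: 13.45
eef_pos: [463.0, 110.8, 79.7]
eef_rot: [3.141, 0.001, -0.05]
wrist_force: [0.6, 0.3, -0.0]
finger_gap: 47.0
finger_force: 0.0
clock: 13.85
eef_pos: [464.0, 110.9, 81.1]
eef_rot: [-3.141, -0.001, -0.05]
wrist_force: [-0.0, -0.7, 0.5]
finger_gap: 14.8
finger_force: 0.0
130 [277. 153.] [ 434.  -305.9   94.3] [ 430.1 -309.7] [64.4 34. ] 57.3
152 [241. 176.] [ 590.5 -312.7   91.9] [ 589.7 -311.2] [74.5 68.5] 45.6
407 [320. 240.] [667.1  29.7  96. ] [666.7  20.6] [251.6   6.7] 87.6
267 [375. 222.] [529.6 110.3  94.2] [525.4 109.1] [60.7 37.6] 86.6
262 [459. 225.] [408.7 288.8  94.4] [403.8 288.8] [35.  64.7] 69.3
```

```bash
python3 -m crank '[[0,15,0,0,0,0,0],[0,30,0,0,0,0,0],[0,36,0,0,0,0,0],[0,40,0,0,0,0,0],[0,44,0,0,0,0,0],[0,48,0,0,0,0,0],[0,52,0,0,0,0,0],[0,56,0,0,0,0,0],[0,60,0,0,0,0,0],[0,64,0,0,0,0,0]]';python3 -m crank '[[0,3,0,0,0,0,0],[0,6,0,0,0,0,0],[0,9,0,0,0,0,0],[0,12,0,0,0,0,0],[0,15,0,0,0,0,0],[0,15,0,0,0,0,0],[0,15,0,0,0,0,0]]'; python3 - <<'E'
from h import *
p,d=snap('scene')
a=cv2.resize(p[170:300,230:480,::-1],None,fx=3,fy=3,interpolation=cv2.INTER_CUBIC)
cv2.imwrite('pics/s4.png',a)
E
```

```text
clock: 14.9
eef_pos: [527.9, 107.6, 80.6]
eef_rot: [3.142, -0.0, -0.05]
wrist_force: [-0.0, 0.2, 0.6]
finger_gap: 0.5
finger_force: 0.0
clock: 15.6
eef_pos: [542.5, 106.9, 80.6]
eef_rot: [3.142, 0.0, -0.05]
wrist_force: [0.1, 0.7, 0.0]
finger_gap: 0.6
finger_force: 0.0
```

View pics/s4.png

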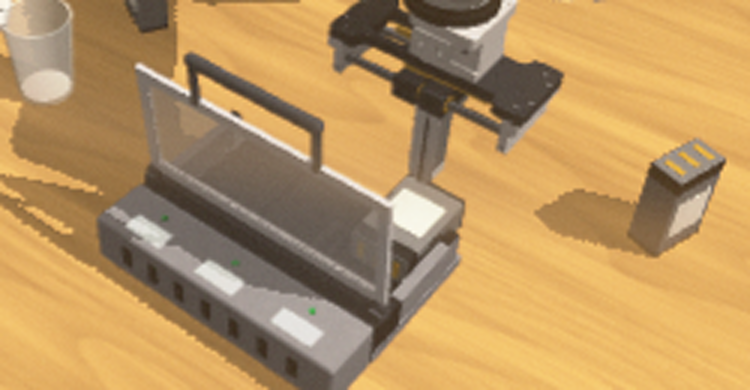

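The pack now lies flat in the left bay, at about (420,220) in the crop, with its foot end out over the sill.

```bash
python3 -m crank '[[0,-45,0,0,0,0,0],[0,-60,0,0,0,0,0],[0,-60,0,30,0,0,0],[0,-60,0,55,0,0,0],[0,-50,0,55,0,0,0],[0,-42,0,55,0,0,0],[0,-36,0,55,0,0,0],[0,-32,0,55,0,0,0],[0,-28,0,55,0,0,0],[0,-24,0,55,0,0,0]]';python3 -m crank '[[0,2,0,0,0,0,0],[0,4,0,0,0,0,0],[0,6,0,0,0,0,0],[0,8,0,0,0,0,0],[0,10,0,0,0,0,0],[0,12,0,0,0,0,0],[0,12,0,0,0,0,0]]'
```

```text
clock: 16.65
eef_pos: [518.9, 108.1, 26.0]
eef_rot: [-3.142, -0.0, -0.05]
wrist_force: [-2.8, -0.0, 3.3]
finger_gap: 0.6
finger_force: 1.5
clock: 17.35
eef_pos: [530.9, 107.4, 25.6]
eef_rot: [-3.142, -0.001, -0.05]
wrist_force: [0.3, -0.9, 1.2]
finger_gap: 0.7
finger_force: 0.0
```

```bash
python3 -m crank '[[0,2,0,0,0,0,0],[0,4,0,0,0,0,0],[0,4,0,0,0,0,0]]';python3 -m crank '[[0,1,0,0,0,0,0],[0,2,0,0,0,0,0],[0,2,0,0,0,0,0]]'
```

```text
clock: 17.65
eef_pos: [534.9, 107.3, 25.6]
eef_rot: [-3.142, -0.001, -0.05]
wrist_force: [-0.0, 0.3, -0.3]
finger_gap: 0.4
finger_force: 0.0
clock: 17.95
eef_pos: [536.6, 107.2, 25.6]
eef_rot: [3.142, -0.0, -0.05]
wrist_force: [-0.8, 0.7, 0.0]
finger_gap: 0.5
finger_force: 0.4
```

```bash
python3 -m crank '[[0,1,0,0,0,0,0],[0,2,0,0,0,0,0],[0,2,0,0,0,0,0]]';python3 -m crank '[[0,1,0,0,0,0,0],[0,2,0,0,0,0,0],[0,2,0,0,0,0,0]]'
```

```text
clock: 18.25
eef_pos: [537.4, 107.1, 25.6]
eef_rot: [3.141, 0.003, -0.05]
wrist_force: [-10.2, 0.3, 6.7]
finger_gap: 0.8
finger_force: 5.4
clock: 18.55
eef_pos: [537.5, 107.1, 25.6]
eef_rot: [3.141, 0.008, -0.05]
wrist_force: [-27.2, -0.1, 19.8]
finger_gap: 0.3
finger_force: 13.5
```

```bash
python3 -m crank '[[0,-20,0,0,0,0,0],[0,-40,0,-20,0,0,0],[0,-60,0,-70,0,0,0],[85,-60,0,-110,0,0,0],[85,-60,0,-125,0,0,0],[85,-60,0,-125,0,0,0],[85,-60,0,-125,0,0,0]]'; python3 - <<'E'
from h import *
p,d=snap('scene');P=cloud('scene',d)
a=cv2.resize(p[170:300,230:480,::-1],None,fx=3,fy=3,interpolation=cv2.INTER_CUBIC)
cv2.imwrite('pics/s5.png',a)
for o in packs(P): print(*o)
m=(abs(P[...,2]-46)<3)&(P[...,0]>515)&(P[...,0]<650)&(abs(P[...,1]-105)<38)
q=P[m];print('packA',cv2.minAreaRect(q[:,:2].astype(np.float32)),q[:,2].mean())
p,d=snap('top');P=cloud('top',d)
for o in packs(P): print(*o)
m=(abs(P[...,2]-46)<5)&(P[...,0]>515)&(P[...,0]<650)&(abs(P[...,1]-105)<38)
q=P[m];print('packA',cv2.minAreaRect(q[:,:2].astype(np.float32)),q[:,2].mean())
rel([404.3,287.3,120],1.2)
E
```

```text
clock: 19.25
eef_pos: [480.4, 109.9, 149.9]
eef_rot: [3.141, 0.0, -0.05]
wrist_force: [-1.1, 0.6, -0.3]
finger_gap: 29.0
finger_force: 0.0
132 [277. 153.] [ 433.4 -306.1   94.1] [ 429.7 -309.8] [64.1 34.4] 59.9
158 [241. 176.] [ 589.6 -312.7   91.8] [ 589.7 -311.8] [72.  70.3] 36.4
401 [320. 240.] [667.   28.8  96.1] [666.2  20.6] [252.1   5.7] 87.1
259 [459. 225.] [408.5 288.6  94.4] [404.9 288.3] [33.9 62.2] 69.0
packA ((587.1898803710938, 127.98863983154297), (117.26212310791016, 49.23590087890625), 32.28880310058594) 46.36452432420418
130 [288. 163.] [663.8  21.1  97. ] [663.8  20.4] [250.4   4.9] 87.2
86 [395. 187.] [ 593.2 -316.9   93.5] [ 590.8 -313.3] [67.6 70.1] 1.0
216 [393. 239.] [ 429.1 -310.5   94.2] [ 429.2 -311.1] [61.5 34.8] 58.4
222 [203. 244.] [403.2 285.   93.7] [403.4 286.5] [36.5 60.8] 68.5
packA ((598.7711791992188, 104.6477279663086), (99.54480743408203, 75.50019073486328), 0.34573593735694885) 45.78937275182477
row [ -84.5 -173.4   29.2] [-1.00e-03  2.00e-03 -1.25e+00]
```

View pics/s5.png

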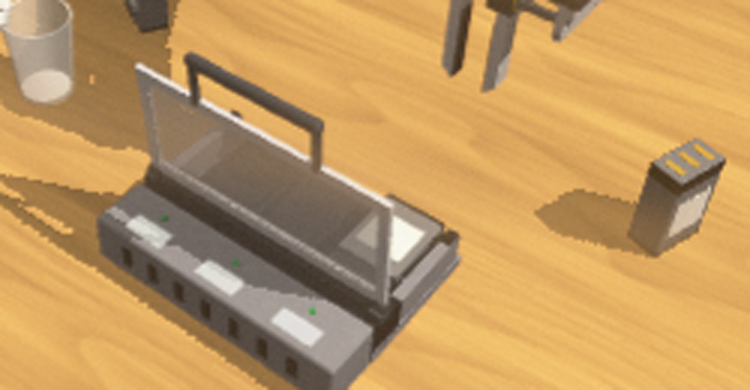

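The pack in the left bay lies flat and home, at about (395,230) in the crop. Next is pack B at (404,287), which hasn't moved.

```bash
python3 -m crank '[[85,-84,-173,29,0,0,-1.25],[85,-84,-173,29,0,0,-1.25],[85,-84,-173,29,0,0,-1.25],[85,-84,-173,29,0,0,-1.25],[85,-84,-173,29,0,0,-1.25],[85,-84,-173,29,0,0,-1.25],[85,-84,-173,29,0,0,-1.25],[85,-84,-173,29,0,0,-1.25],[85,-84,-173,29,0,0,-1.25],[85,-84,-173,29,0,0,-1.25]]';  python3 -m crank '[[85,0,0,0,0,0,0],[85,0,0,0,0,0,0]]'; python3 - <<'E'
from h import *
rel([404.3,287.3,51],1.2)
E
```

```text
clock: 20.35
eef_pos: [405.0, 286.7, 120.4]
eef_rot: [-3.14, 0.002, 1.2]
wrist_force: [0.0, -0.5, 0.0]
finger_gap: 80.1
finger_force: 0.0
clock: 20.55
eef_pos: [405.3, 286.9, 121.2]
eef_rot: [-3.141, 0.001, 1.198]
wrist_force: [0.6, -0.6, 0.5]
finger_gap: 79.7
finger_force: 0.0
row [ 0.1 -1.  70.2] [-0.     0.001 -0.002]
```

```bash
python3 -m crank '[[85,0,-1,25,0,0,0],[85,0,-1,50,0,0,0],[85,0,-1,70,0,0,0],[85,0,-1,70,0,0,0],[50,0,-1,70,0,0,0],[50,0,-1,70,0,0,0],[50,0,-1,70,0,0,0],[50,0,-1,70,0,0,0]]' 35; python3 - <<'E'
from h import *
rel([460,200,64],.5);X=D(-35,0,64);print(X);rel(X,YAW)
E
```

```text
clock: 21.35
eef_pos: [404.8, 287.7, 52.7]
eef_rot: [3.141, -0.001, 1.2]
wrist_force: [-2.1, 0.6, 7.4]
finger_gap: 59.7
finger_force: 35.0
row [-61.7  83.2 -11.3] [ 0.    -0.002  0.7  ]
[503.54374089  29.24927092  64.        ]
row [-205.1  185.7  -11.4] [-0.    -0.002  1.25 ]
```

```bash
python3 -m crank '[[50,0,0,-6,0,0,0],[50,0,0,-12,0,0,0],[50,-26,23,-12,0,0,0.15],[50,-51,46,-12,0,0,0.3],[50,-77,70,-12,0,0,0.45],[50,-103,93,-12,0,0,0.6],[50,-128,116,-12,0,0,0.75],[50,-154,139,-12,0,0,0.9],[50,-179,163,-12,0,0,1.05],[50,-205,186,-12,0,0,1.2]]'; python3 -m crank '[[50,0,0,0,0,0,0.05],[50,0,0,0,0,0,0.05],[50,0,0,0,0,0,0.05]]'; python3 - <<'E'
from h import *
rel(D(-22,0,51),YAW)
p,d=snap('scene','s6.png');P=cloud('scene',d)
for o in packs(P): print(*o)
E
```

```text
clock: 22.35
eef_pos: [503.9, 27.4, 64.1]
eef_rot: [3.142, -0.0, -0.006]
wrist_force: [0.8, 0.4, -3.3]
finger_gap: 59.5
finger_force: 35.0
clock: 22.65
eef_pos: [503.3, 29.2, 63.8]
eef_rot: [-3.142, 0.0, -0.048]
wrist_force: [-0.0, -0.5, -4.6]
finger_gap: 59.8
finger_force: 35.0
row [13.3 -0.1 12.8] [-0.     0.     0.002]
135 [277. 153.] [ 433.8 -306.    94.1] [ 430.2 -310.1] [63.  34.6] 59.4
152 [241. 176.] [ 590.2 -312.6   92. ] [ 590.8 -311.9] [71.2 70.6] 23.8
179 [353. 207.] [516.2  34.4  97.1] [512.7  31.1] [22.6 84.1] 4.5
406 [320. 240.] [667.1  28.9  96.4] [667.1  20.8] [251.6   7. ] 87.6
```

```bash
python3 -m crank '[[50,5,0,5,0,0,0],[50,10,0,9,0,0,0],[50,14,0,11,0,0,0],[50,17,0,11,0,0,0],[50,19,0,11,0,0,0],[50,19,0,11,0,0,0]]';python3 -m crank '[[50,1,0,0,0,0,0],[50,2,0,0,0,0,0],[50,2,0,0,0,0,0]]'
```

```text
clock: 23.3
eef_pos: [522.8, 28.0, 52.7]
eef_rot: [-3.141, -0.0, -0.05]
wrist_force: [-0.4, 1.5, 0.3]
finger_gap: 59.7
finger_force: 35.0
clock: 23.6
eef_pos: [524.1, 27.9, 52.7]
eef_rot: [-3.142, 0.001, -0.05]
wrist_force: [-4.6, 0.7, 4.4]
finger_gap: 60.1
finger_force: 35.0
```

```bash
python3 -m crank '[[50,0,0,0.5,0,0,0],[80,-1,0,0,0,0,0],[80,-1,0,0,0,0,0],[80,-1,0,0,0,0,0],[80,-1,0,-35,0,0,0],[80,-1,0,-65,0,0,0],[0,-40,0,-65,0,0,0],[0,-65,0,-65,0,0,0],[0,-65,0,-40,0,0,0],[0,-65,0,-29,0,0,0]]' 20;python3 -m crank '[[0,0,0,0,0,0,0],[0,0,0,0,0,0,0],[0,0,0,0,0,0,0],[0,0,0,0,0,0,0],[0,0,0,0,0,0,0]]'; python3 - <<'E'
from h import *
p,d=snap('scene');P=cloud('scene',d)
for o in packs(P): print(*o)
E
```

```text
clock: 24.6
eef_pos: [458.9, 31.1, 80.7]
eef_rot: [3.142, 0.0, -0.05]
wrist_force: [0.3, 0.2, 0.7]
finger_gap: 46.6
finger_force: 0.0
clock: 25.1
eef_pos: [459.7, 31.1, 82.0]
eef_rot: [-3.142, -0.001, -0.05]
wrist_force: [0.0, 0.6, -0.1]
finger_gap: 7.1
finger_force: 0.0
137 [277. 153.] [ 434.4 -306.3   94.2] [ 430.4 -310.4] [64.7 33.9] 57.9
157 [242. 176.] [ 589.2 -311.8   91.7] [ 590.4 -312. ] [69.3 70.7] 14.5
61 [362. 198.] [466.5  33.   96.8] [465.4  31.6] [18.3 35.3] 7.8
240 [350. 209.] [525.8  31.1  94.3] [522.2  29.6] [59.8 37.5] 86.8
414 [320. 240.] [667.1  30.5  96.1] [666.8  20.8] [252.5   7.2] 87.5
```

```bash
python3 -m crank '[[0,15,0,0,0,0,0],[0,30,0,0,0,0,0],[0,36,0,0,0,0,0],[0,40,0,0,0,0,0],[0,44,0,0,0,0,0],[0,48,0,0,0,0,0],[0,52,0,0,0,0,0],[0,56,0,0,0,0,0],[0,60,0,0,0,0,0],[0,64,0,0,0,0,0]]';python3 -m crank '[[0,3,0,0,0,0,0],[0,6,0,0,0,0,0],[0,9,0,0,0,0,0],[0,12,0,0,0,0,0],[0,15,0,0,0,0,0],[0,15,0,0,0,0,0],[0,15,0,0,0,0,0]]'; python3 - <<'E'
from h import *
p,d=snap('top');P=cloud('top',d)
p,d=snap('scene');P=cloud('scene',d)
a=cv2.resize(p[170:300,230:480,::-1],None,fx=3,fy=3,interpolation=cv2.INTER_CUBIC)
cv2.imwrite('pics/s7.png',a)
E
```

```text
clock: 26.15
eef_pos: [523.8, 27.8, 81.6]
eef_rot: [-3.142, -0.0, -0.05]
wrist_force: [0.3, -1.0, -0.2]
finger_gap: 0.4
finger_force: 0.1
clock: 26.85
eef_pos: [538.4, 27.1, 81.6]
eef_rot: [3.142, 0.0, -0.05]
wrist_force: [0.2, 0.3, -0.5]
finger_gap: 0.5
finger_force: 0.0
```

View pics/s7.png

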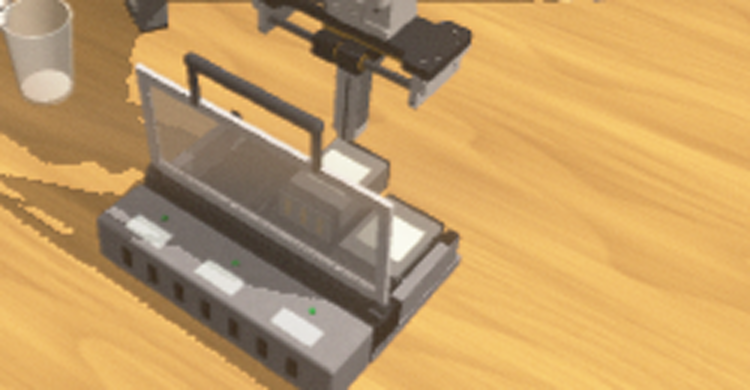

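Pack B lies in the middle bay, at about (330,190) in the crop, with its terminals to the back and its foot end still out in front. Next it gets pushed home.

```bash
python3 -m crank '[[0,-45,0,0,0,0,0],[0,-60,0,0,0,0,0],[0,-60,0,30,0,0,0],[0,-60,0,56,0,0,0],[0,-50,0,56,0,0,0],[0,-42,0,56,0,0,0],[0,-36,0,56,0,0,0],[0,-32,0,56,0,0,0],[0,-28,0,56,0,0,0],[0,-24,0,56,0,0,0]]';python3 -m crank '[[0,2,0,0,0,0,0],[0,4,0,0,0,0,0],[0,6,0,0,0,0,0],[0,8,0,0,0,0,0],[0,10,0,0,0,0,0],[0,12,0,0,0,0,0],[0,14,0,0,0,0,0],[0,16,0,0,0,0,0],[0,16,0,0,0,0,0]]';python3 -m crank '[[0,1,0,0,0,0,0],[0,2,0,0,0,0,0],[0,3,0,0,0,0,0],[0,3,0,0,0,0,0]]'
```

```text
clock: 27.95
eef_pos: [514.8, 28.3, 26.1]
eef_rot: [-3.142, -0.0, -0.05]
wrist_force: [-3.6, 0.2, 2.2]
finger_gap: 0.2
finger_force: 1.6
clock: 28.85
eef_pos: [530.9, 27.5, 25.6]
eef_rot: [3.142, -0.001, -0.05]
wrist_force: [0.5, -0.2, 0.9]
finger_gap: 0.3
finger_force: 0.0
clock: 29.25
eef_pos: [533.2, 27.4, 25.6]
eef_rot: [3.142, 0.001, -0.05]
wrist_force: [-3.8, -0.5, 2.5]
finger_gap: 0.0
finger_force: 2.3
```

```bash
python3 -m crank '[[0,1,0,0,0,0,0],[0,2,0,0,0,0,0],[0,2,0,0,0,0,0]]'; python3 -m crank '[[0,-20,0,0,0,0,0],[0,-40,0,-20,0,0,0],[0,-60,0,-70,0,0,0],[85,-60,0,-110,0,0,0],[85,-60,0,-125,0,0,0],[85,-60,0,-125,0,0,0],[85,-60,0,-125,0,0,0]]'; python3 - <<'E'
from h import *
p,d=snap('scene');P=cloud('scene',d)
for o in packs(P): print(*o)
p,d=snap('top');P=cloud('top',d)
for o in packs(P): print(*o)
rel([429.8,-310.6,120],-.545)
E
```

```text
clock: 29.55
eef_pos: [533.3, 27.4, 25.6]
eef_rot: [3.141, 0.006, -0.05]
wrist_force: [-20.8, 1.3, 16.3]
finger_gap: 0.6
finger_force: 10.4
clock: 30.25
eef_pos: [475.4, 30.3, 149.9]
eef_rot: [-3.142, 0.0, -0.05]
wrist_force: [-0.2, 0.1, -0.4]
finger_gap: 29.0
finger_force: 0.0
134 [277. 153.] [ 434.1 -305.7   94.5] [ 431.4 -308.8] [62.6 33.5] 58.0
155 [241. 176.] [ 590.3 -312.    91.7] [ 590.4 -312.3] [71.7 70.8] 36.9
409 [320. 240.] [667.2  30.   96.2] [666.7  20.3] [252.8   6.9] 87.5
120 [289. 163.] [663.8  18.8  96.2] [664.   20.5] [250.3   5.1] 87.2
90 [395. 187.] [ 593.  -316.9   93.2] [ 589.3 -313.1] [69.5 70.2] 2.8
219 [393. 239.] [ 429.1 -310.3   94.1] [ 429.2 -310.8] [60.7 34.9] 60.0
row [-28.  342.7  29.2] [0.001 0.002 0.495]
```

```bash
python3 -m crank '[[85,-28,343,0,0,0,0.495],[85,-28,343,0,0,0,0.495],[85,-28,343,0,0,0,0.495],[85,-28,343,0,0,0,0.495],[85,-28,343,0,0,0,0.495],[85,-28,343,0,0,0,0.495],[85,-28,343,0,0,0,0.495],[85,-28,343,20,0,0,0.495],[85,-28,343,29,0,0,0.495],[85,-28,343,29,0,0,0.495]]';  python3 -m crank '[[85,0,0,0,0,0,0],[85,0,0,0,0,0,0],[85,0,0,0,0,0,0]]'; python3 - <<'E'
from h import *
p,d=snap('top');P=cloud('top',d);p,d=snap('scene');P=cloud('scene',d)
for o in packs(P,yr=(-400,-200)): print(*o)
rel([429.8,-310.4,51],-.54)
E
```

```text
clock: 31.35
eef_pos: [429.6, -309.8, 119.4]
eef_rot: [-3.141, 0.004, -0.545]
wrist_force: [0.7, 0.1, 0.9]
finger_gap: 79.8
finger_force: 0.0
clock: 31.65
eef_pos: [430.7, -310.6, 122.3]
eef_rot: [3.141, -0.001, -0.544]
wrist_force: [0.7, -0.1, 0.1]
finger_gap: 79.7
finger_force: 0.0
113 [277. 154.] [ 437.1 -304.7   94. ] [ 431.2 -309.6] [66.6 33.9] 59.0
150 [241. 176.] [ 589.8 -312.3   91.9] [ 588.6 -312.6] [75.1 68.9] 45.1
row [-0.9  0.1 71.1] [ 0.    -0.001 -0.005]
```

```bash
python3 -m crank '[[85,-1,0,25,0,0,0],[85,-1,0,50,0,0,0],[85,-1,0,71,0,0,0],[85,-1,0,71,0,0,0],[50,-1,0,71,0,0,0],[50,-1,0,71,0,0,0],[50,-1,0,71,0,0,0],[50,-1,0,71,0,0,0]]' 35; python3 - <<'E'
from h import *
X=D(-35,-80,64);print(X);rel(X,YAW)
E
```

```text
clock: 32.55
eef_pos: [430.0, -310.9, 51.9]
eef_rot: [3.141, -0.002, -0.545]
wrist_force: [-1.0, -0.1, 6.7]
finger_gap: 60.1
finger_force: 35.0
[499.54540734 -50.65074991  64.        ]
row [ -75.5 -258.6  -12.4] [ 0.001 -0.002 -0.495]
```

```bash
python3 -m crank '[[50,0,0,-6,0,0,0],[50,0,0,-12,0,0,0],[50,-9,-32,-12,0,0,-0.1],[50,-19,-65,-12,0,0,-0.2],[50,-28,-97,-12,0,0,-0.3],[50,-38,-130,-12,0,0,-0.4],[50,-47,-162,-12,0,0,-0.495],[50,-57,-194,-12,0,0,-0.495],[50,-66,-227,-12,0,0,-0.495],[50,-75,-259,-12,0,0,-0.495]]'; python3 -m crank '[[50,0,0,0,0,0,0],[50,0,0,0,0,0,0],[50,0,0,0,0,0,0]]'; python3 - <<'E'
from h import *
rel(D(-22,-80,51),YAW)
p,d=snap('scene','s8.png')
a=cv2.resize(p[120:300,200:480,::-1],None,fx=2.7,fy=2.7,interpolation=cv2.INTER_CUBIC)
cv2.imwrite('pics/s8c.png',a)
E
```

```text
clock: 33.55
eef_pos: [499.9, -48.6, 63.1]
eef_rot: [-3.142, -0.0, -0.05]
wrist_force: [-0.2, -0.8, -2.3]
finger_gap: 59.9
finger_force: 35.0
clock: 33.85
eef_pos: [499.5, -50.7, 62.8]
eef_rot: [3.141, 0.0, -0.051]
wrist_force: [-0.9, -0.8, -2.9]
finger_gap: 59.8
finger_force: 35.0
row [13.1 -0.  11.8] [ 0.     0.    -0.001]
```

View pics/s8c.png

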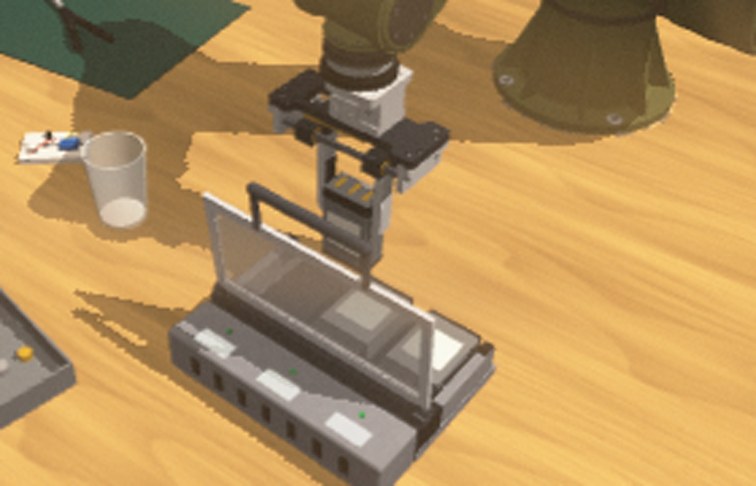

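Packs A and B lie home at about (435,345) and (360,310) in the crop. Pack C is held upright at about (350,210), in front of the right bay.

```bash
python3 -m crank '[[50,5,0,5,0,0,0],[50,10,0,9,0,0,0],[50,14,0,11,0,0,0],[50,17,0,11,0,0,0],[50,19,0,11,0,0,0],[50,19,0,11,0,0,0]]';python3 -m crank '[[50,1,0,0,0,0,0],[50,2,0,0,0,0,0],[50,2,0,0,0,0,0]]'
```

```text
clock: 34.5
eef_pos: [519.0, -51.3, 51.7]
eef_rot: [3.141, -0.0, -0.05]
wrist_force: [-1.8, 0.0, 3.8]
finger_gap: 59.8
finger_force: 35.0
clock: 34.8
eef_pos: [520.4, -51.2, 51.8]
eef_rot: [3.142, 0.001, -0.05]
wrist_force: [-6.0, 0.2, 8.3]
finger_gap: 59.9
finger_force: 35.0
```

```bash
python3 -m crank '[[50,0,0,0,0,0,0],[80,-1,0,0,0,0,0],[80,-1,0,0,0,0,0],[80,-1,0,0,0,0,0],[80,-1,0,-35,0,0,0],[80,-1,0,-65,0,0,0],[0,-40,0,-65,0,0,0],[0,-65,0,-65,0,0,0],[0,-65,0,-40,0,0,0],[0,-65,0,-29,0,0,0]]' 20;python3 -m crank '[[0,0,0,0,0,0,0],[0,0,0,0,0,0,0],[0,0,0,0,0,0,0],[0,0,0,0,0,0,0],[0,0,0,0,0,0,0]]'; python3 - <<'E'
from h import *
p,d=snap('scene');P=cloud('scene',d)
for o in packs(P): print(*o)
E
```

```text
clock: 35.8
eef_pos: [455.1, -47.8, 79.7]
eef_rot: [-3.142, 0.001, -0.05]
wrist_force: [0.2, -0.4, 0.6]
finger_gap: 47.0
finger_force: 0.0
clock: 36.3
eef_pos: [455.9, -47.9, 81.0]
eef_rot: [3.142, -0.001, -0.05]
wrist_force: [0.4, -0.1, 0.6]
finger_gap: 6.8
finger_force: 0.0
157 [241. 176.] [ 589.8 -312.3   91.7] [ 589.  -312.1] [72.3 69.1] 47.3
61 [339. 187.] [463.3 -45.4  96.9] [462.4 -45.5] [15.7 32. ] 17.4
211 [327. 198.] [521.6 -47.3  94.2] [518.6 -50. ] [61.8 35.4] 87.9
409 [320. 240.] [667.1  28.8  96.1] [667.2  21. ] [251.4   6.6] 87.4
```

```bash
python3 -m crank '[[0,15,0,0,0,0,0],[0,30,0,0,0,0,0],[0,36,0,0,0,0,0],[0,40,0,0,0,0,0],[0,44,0,0,0,0,0],[0,48,0,0,0,0,0],[0,52,0,0,0,0,0],[0,56,0,0,0,0,0],[0,60,0,0,0,0,0],[0,64,0,0,0,0,0]]';python3 -m crank '[[0,3,0,0,0,0,0],[0,6,0,0,0,0,0],[0,9,0,0,0,0,0],[0,12,0,0,0,0,0],[0,15,0,0,0,0,0],[0,15,0,0,0,0,0],[0,15,0,0,0,0,0]]'; python3 - <<'E'
from h import *
p,d=snap('scene');P=cloud('scene',d)
m=(P[...,2]>60)&(P[...,0]>500)&(P[...,0]<640)&(abs(P[...,1]+55)<45); print('high pts',P[m].mean(0),m.sum())
m=(abs(P[...,2]-46)<4)&(P[...,0]>500)&(P[...,0]<640)&(abs(P[...,1]+55)<40);print('flat',P[m].mean(0),P[m].min(0),P[m].max(0),m.sum())
E
```

```text
clock: 37.35
eef_pos: [520.0, -51.0, 80.6]
eef_rot: [-3.142, -0.0, -0.05]
wrist_force: [0.2, 0.1, 0.6]
finger_gap: 0.5
finger_force: 0.0
clock: 38.05
eef_pos: [534.6, -51.8, 80.6]
eef_rot: [3.142, 0.0, -0.05]
wrist_force: [-0.9, -1.0, -0.3]
finger_gap: 0.3
finger_force: 0.0
high pts [554.20017571 -48.35110818 291.98493258] 2713
flat [536.32326434 -50.16863666  46.52096434] [522.09622895 -92.49893174  42.23939973] [550.69631915 -21.85701082  49.52338176] 132
```

Pack C has tipped flat as well, so I push it home.

```bash
python3 -m crank '[[0,-45,0,0,0,0,0],[0,-60,0,0,0,0,0],[0,-60,0,30,0,0,0],[0,-60,0,55,0,0,0],[0,-50,0,55,0,0,0],[0,-42,0,55,0,0,0],[0,-36,0,55,0,0,0],[0,-32,0,55,0,0,0],[0,-28,0,55,0,0,0],[0,-24,0,55,0,0,0]]';python3 -m crank '[[0,2,0,0,0,0,0],[0,4,0,0,0,0,0],[0,6,0,0,0,0,0],[0,8,0,0,0,0,0],[0,10,0,0,0,0,0],[0,12,0,0,0,0,0],[0,14,0,0,0,0,0],[0,16,0,0,0,0,0],[0,16,0,0,0,0,0]]';python3 -m crank '[[0,1,0,0,0,0,0],[0,2,0,0,0,0,0],[0,3,0,0,0,0,0],[0,3,0,0,0,0,0]]';python3 -m crank '[[0,1,0,0,0,0,0],[0,2,0,0,0,0,0],[0,2,0,0,0,0,0]]'
```

```text
clock: 39.1
eef_pos: [511.0, -50.6, 26.1]
eef_rot: [3.142, -0.0, -0.05]
wrist_force: [-2.7, 0.8, 2.2]
finger_gap: 0.3
finger_force: 1.1
clock: 40.0
eef_pos: [527.0, -51.4, 25.6]
eef_rot: [3.142, -0.001, -0.05]
wrist_force: [-0.8, 0.3, 0.7]
finger_gap: 0.7
finger_force: 0.0
clock: 40.4
eef_pos: [529.1, -51.5, 25.6]
eef_rot: [-3.141, 0.002, -0.05]
wrist_force: [-5.8, 0.3, 4.4]
finger_gap: 0.5
finger_force: 3.1
clock: 40.7
eef_pos: [529.1, -51.5, 25.6]
eef_rot: [-3.141, 0.007, -0.05]
wrist_force: [-23.1, 0.4, 18.0]
finger_gap: 0.7
finger_force: 11.3
```

```bash
python3 -m crank '[[0,-20,0,0,0,0,0],[0,-40,0,-20,0,0,0],[0,-80,0,-70,0,0,0],[45,-120,0,-110,0,0,0],[45,-120,0,-150,0,0,0],[45,-120,0,-200,0,0,0],[45,-120,0,-250,0,0,0],[45,-120,0,-260,0,0,0],[45,-120,0,-260,0,0,0]]' 12; python3 - <<'E'
from h import *
p,d=snap('top');P=cloud('top',d)
cv2.imwrite('pics/t9c.png',cv2.resize(p[125:225,230:350,::-1],None,fx=6,fy=6,interpolation=cv2.INTER_CUBIC)[:600])
for y in(80,0,-80):
    c=D(50,y,0)
    m=(abs(P[...,2]-46)<6)&(abs(P[...,0]-c[0])<65)&(abs(P[...,1]-c[1])<22);q=P[m]
    print(y,q[:,0].min(),D(5,y,0)[0],q[:,2].mean(),len(q))
p,d=snap('scene','s9.png')
print(manip.read_state()['eef_pos']); rel([676,20.8,285],np.pi/2+YAW)
E
```

```text
clock: 41.6
eef_pos: [412.6, -45.8, 288.1]
eef_rot: [3.141, -0.005, -0.05]
wrist_force: [0.2, 0.3, -1.0]
finger_gap: 41.3
finger_force: 0.0
80 549.0830015787241 547.4920848436291 45.46230211292955 427
0 544.0118388766098 543.4937513019748 45.45368967989261 430
-80 538.8058376030715 539.4954177603206 45.53527603904856 421
[411.60774317 -45.60355149 284.73119072]
row [260.7 -79.6  -0.4] [-1.000e-03  0.000e+00 -1.571e+00]
```

View pics/t9c.png

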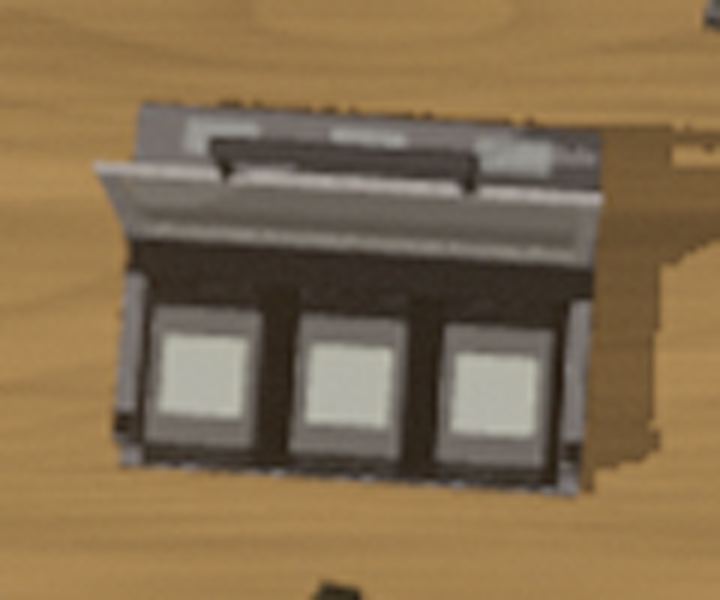

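All three packs lie flat and home in their bays, at about (205,380), (350,385) and (495,395) in the crop, and the guard is up. Next the gripper goes back to the handle bar.

```bash
python3 -m crank '[[45,261,-80,0,0,0,-1.571],[45,261,-80,0,0,0,-1.571],[45,261,-80,0,0,0,-1.571],[45,261,-80,0,0,0,-1.571],[45,261,-80,0,0,0,-1.571],[45,261,-80,0,0,0,-1.571],[45,261,-80,0,0,0,-1.571],[45,261,-80,0,0,0,-1.571],[45,261,-80,0,0,0,-1.571],[45,261,-80,0,0,0,-1.571]]'; python3 -m crank '[[45,0,0,0,0,0,-0.072],[45,0,0,0,0,0,-0.072],[45,0,0,0,0,0,-0.072],[45,0,0,0,0,0,-0.072]]'; python3 - <<'E'
from h import *
rel([676,20.8,207],np.pi/2+YAW)
E
```

```text
clock: 42.7
eef_pos: [676.3, 21.2, 282.9]
eef_rot: [-3.138, 0.0, 1.456]
wrist_force: [-0.4, -0.7, 0.0]
finger_gap: 42.5
finger_force: 0.0
clock: 43.1
eef_pos: [676.4, 21.2, 284.8]
eef_rot: [-3.14, -0.0, 1.52]
wrist_force: [-0.7, 0.1, 0.3]
finger_gap: 42.6
finger_force: 0.0
row [-0.4 -0.3 77.8] [-0.001 -0.    -0.001]
```

```bash
python3 -m crank '[[45,0,0,30,0,0,0],[45,0,0,55,0,0,0],[45,0,0,77,0,0,0],[45,0,0,77,0,0,0],[5,0,0,77,0,0,0],[5,0,0,77,0,0,0],[5,0,0,77,0,0,0],[5,0,0,77,0,0,0]]' 12; sed -i 's/O=np.array(\[538.5,27.5/O=np.array([537.5,27.5/' h.py; python3 -c "
from h import *
arc(1.66,1.1,10);print();arc(1.66,.0,3)"
```

```text
clock: 43.9
eef_pos: [676.7, 21.2, 209.5]
eef_rot: [3.14, -0.0, 1.522]
wrist_force: [-0.6, -0.5, 1.2]
finger_gap: 13.6
finger_force: 0.5
1.604 [ 0. -9. -1.]
1.548 [  0. -19.  -1.]
1.492 [  0. -28.  -0.]
1.436 [  0. -38.   1.]
1.38 [  0. -47.   2.]
1.324 [  0. -56.   4.]
1.268 [  0. -65.   7.]
1.212 [  0. -74.  10.]
1.156 [  0. -83.  13.]
1.1 [  0. -91.  17.]

1.107 [  0. -90.  17.]
0.553 [   0. -158.   79.]
0.0 [   0. -183.  167.]
```

```bash
python3 -m crank '[[5,0,0,0,0,0,0],[5,0,0,0,0,0,0],[5,0,-5,-1,0,0,0],[5,0,-10,-1,0,0,0],[5,0,-19,-1,0,0,0],[5,0,-28,0,0,0,0],[5,0,-37,1,0,0,0],[5,0,-46,2,0,0,0],[5,0,-46,2,0,0,0]]'; python3 -c "
from h import *
arc(1.38,.8,10)"
```

```text
clock: 44.8
eef_pos: [629.3, 23.6, 206.4]
eef_rot: [-3.14, -0.0, 1.522]
wrist_force: [-1.9, 0.6, -0.3]
finger_gap: 11.6
finger_force: 12.0
1.322 [  0. -10.   2.]
1.264 [  0. -19.   5.]
1.206 [  0. -28.   8.]
1.148 [  0. -37.  12.]
1.09 [  0. -46.  16.]
1.032 [  0. -54.  21.]
0.974 [  0. -63.  26.]
0.916 [  0. -70.  32.]
0.858 [  0. -78.  38.]
0.8 [  0. -85.  45.]
```

```bash
python3 -m crank '[[5,0,-10,2,0,0,0],[5,0,-19,5,0,0,0],[5,0,-28,8,0,0,0],[5,0,-37,12,0,0,0],[5,0,-46,16,0,0,0],[5,0,-54,21,0,0,0],[5,0,-63,26,0,0,0],[5,0,-70,32,0,0,0],[5,0,-78,38,0,0,0],[5,0,-85,45,0,0,0]]'; python3 -c "
from h import *
arc(.8,.3,10);print();arc(.3,0,10)"
```

```text
clock: 45.8
eef_pos: [545.2, 27.7, 161.5]
eef_rot: [-3.141, -0.0, 1.522]
wrist_force: [-1.5, 1.9, 3.2]
finger_gap: 11.5
finger_force: 12.0
0.75 [ 0. -6.  6.]
0.7 [  0. -11.  12.]
0.65 [  0. -17.  19.]
0.6 [  0. -22.  26.]
0.55 [  0. -26.  33.]
0.5 [  0. -30.  40.]
0.45 [  0. -34.  47.]
0.4 [  0. -38.  55.]
0.35 [  0. -41.  63.]
0.3 [  0. -43.  71.]

0.27 [ 0. -1.  5.]
0.24 [ 0. -3. 10.]
0.21 [ 0. -4. 15.]
0.18 [ 0. -5. 20.]
0.15 [ 0. -6. 25.]
0.12 [ 0. -6. 30.]
0.09 [-0. -7. 35.]
0.06 [-0. -7. 40.]
0.03 [-0. -7. 45.]
0.0 [-0. -7. 50.]
```

```bash
python3 -m crank '[[5,0,-6,6,0,0,0],[5,0,-11,12,0,0,0],[5,0,-17,19,0,0,0],[5,0,-22,26,0,0,0],[5,0,-26,33,0,0,0],[5,0,-30,40,0,0,0],[5,0,-34,47,0,0,0],[5,0,-38,55,0,0,0],[5,0,-41,63,0,0,0],[5,0,-43,71,0,0,0]]'; python3 -m crank '[[5,0,-1,4,0,0,0],[5,0,-2,8,0,0,0],[5,0,-3,12,0,0,0],[5,0,-4,16,0,0,0],[5,0,-5,20,0,0,0],[5,0,-6,24,0,0,0],[5,0,-6,28,0,0,0],[5,0,-7,32,0,0,0],[5,0,-7,35,0,0,0],[5,0,-7,38,0,0,0]]'
```

```text
clock: 46.8
eef_pos: [502.0, 29.7, 89.9]
eef_rot: [-3.14, 0.0, 1.522]
wrist_force: [-2.3, 2.3, 1.5]
finger_gap: 11.4
finger_force: 12.0
clock: 47.8
eef_pos: [495.3, 30.1, 52.2]
eef_rot: [-3.141, 0.0, 1.522]
wrist_force: [-4.7, 2.7, 1.7]
finger_gap: 11.3
finger_force: 12.0
```

```bash
python3 -m crank '[[5,0,0,1.5,0,0,0],[5,0,0,3,0,0,0],[5,0,0,4.5,0,0,0],[5,0,0,6,0,0,0],[5,0,0,7.5,0,0,0],[5,0,0,8.5,0,0,0],[5,0,0,8.5,0,0,0]]';  python3 -m crank '[[5,0,0,0.7,0,0,0],[5,0,0,1.4,0,0,0],[5,0,0,2,0,0,0],[5,0,0,2,0,0,0]]'; python3 -m crank '[[5,0,0,0.5,0,0,0],[5,0,0,1,0,0,0],[5,0,0,1,0,0,0]]'
```

```text
clock: 48.5
eef_pos: [494.9, 30.1, 43.6]
eef_rot: [-3.14, 0.0, 1.522]
wrist_force: [-5.5, 1.2, -1.8]
finger_gap: 11.8
finger_force: 12.0
clock: 48.9
eef_pos: [494.9, 30.1, 41.6]
eef_rot: [-3.14, 0.0, 1.522]
wrist_force: [-5.5, 1.4, 0.2]
finger_gap: 11.6
finger_force: 12.0
clock: 49.2
eef_pos: [494.9, 30.1, 40.7]
eef_rot: [-3.14, 0.0, 1.522]
wrist_force: [-7.0, 1.5, 1.2]
finger_gap: 11.4
finger_force: 12.0
```

```bash
python3 -m crank '[[5,0,0,0.5,0,0,0],[5,0,0,1,0,0,0],[5,0,0,1,0,0,0]]';python3 -m crank '[[5,0,0,0.5,0,0,0],[5,0,0,1,0,0,0],[5,0,0,1,0,0,0]]';python3 -m crank '[[5,0,0,0.5,0,0,0],[5,0,0,1,0,0,0],[5,0,0,1,0,0,0]]'
```

```text
clock: 49.5
eef_pos: [494.9, 30.1, 39.7]
eef_rot: [-3.14, 0.0, 1.522]
wrist_force: [-6.3, 2.0, -0.2]
finger_gap: 11.5
finger_force: 12.0
clock: 49.8
eef_pos: [494.9, 30.1, 39.4]
eef_rot: [-3.14, 0.0, 1.522]
wrist_force: [-11.6, 2.5, 10.9]
finger_gap: 11.6
finger_force: 12.0
clock: 50.1
eef_pos: [495.0, 30.0, 38.7]
eef_rot: [-3.14, 0.0, 1.522]
wrist_force: [-13.3, 1.5, 15.9]
finger_gap: 11.8
finger_force: 12.0
```

```bash
python3 -m crank '[[15,0,0,0,0,0,0],[30,0,0,0,0,0,0],[45,0,0,0,0,0,0],[45,0,0,0,0,0,0],[45,0,0,-30,0,0,0],[45,0,0,-70,0,0,0],[45,0,0,-110,0,0,0],[45,0,-50,-150,0,0,0],[45,0,-90,-190,0,0,0],[45,0,-100,-200,0,0,0]]'; python3 -m crank '[[45,0,0,0,0,0,0],[45,0,0,0,0,0,0]]'; python3 - <<'E'
from h import *
for n in('top','scene'):
    p,d=snap(n);P=cloud(n,d)
    m=(abs(P[...,2]-58)<9)&(P[...,0]>545)&(P[...,0]<655)&(abs(P[...,1]-25)<115)
    q=P[m];A=np.c_[q[:,:2],np.ones(len(q))];k=np.linalg.lstsq(A,q[:,2],rcond=None)[0];print(n,k,q[:,2].mean(),len(q))
    b=P[(P[...,2]>40)&(P[...,2]<90)&(P[...,0]>485)&(P[...,0]<506)&(abs(P[...,1]-30)<50)];print('bar',np.median(b,0),b[:,2].max())
a=cv2.resize(p[120:300,200:480,::-1],None,fx=2.7,fy=2.7,interpolation=cv2.INTER_CUBIC)
cv2.imwrite('pics/s10.png',a)
E
```

```text
clock: 51.1
eef_pos: [394.3, 35.0, 240.0]
eef_rot: [3.14, -0.0, 1.522]
wrist_force: [0.4, -0.0, 0.3]
finger_gap: 42.2
finger_force: 0.0
clock: 51.3
eef_pos: [396.1, 34.9, 238.3]
eef_rot: [3.14, -0.0, 1.522]
wrist_force: [-0.1, -0.8, -0.4]
finger_gap: 42.3
finger_force: 0.0
top [ 1.93219537e-03 -9.36337800e-04  5.43415444e+01] 55.477872755271015 2340
bar [494.81209531  -1.56390358  59.96458217] 68.19383703919266
scene [ 5.79356958e-04 -2.60516297e-04  5.62537908e+01] 56.59403554320964 2596
bar [499.03965257  31.71140212  60.4456673 ] 64.4123539235203
```

View pics/s10.png

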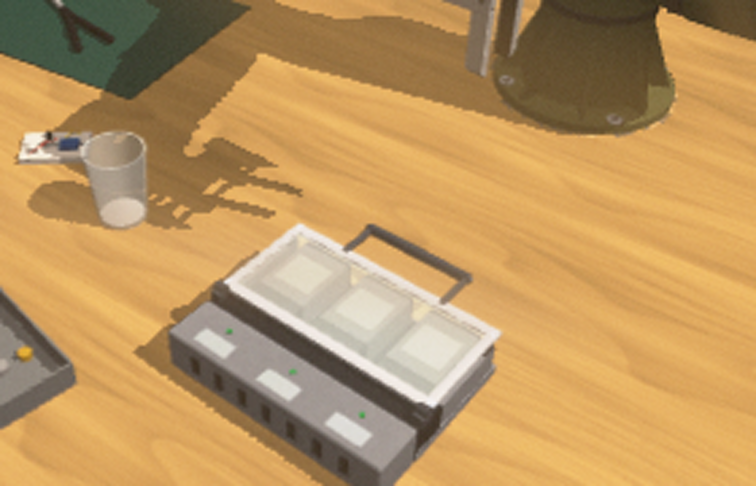

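The guard is down and level: the measured panel slope is about 0.001, and its edge is at about (365,310) in the crop. All three packs lie under it, and the robot is clear, so I'm handing in.

```bash
python3 -c "
from cell import manip
print(manip.sign_off())"
```

```text
the job is handed in; nothing more can be done
None
```

All three packs lie flat and fully home in their own bays, the guard is down level on its stops, and the job was handed in at about 51 s; no verdict came back.

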